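# Seat the majolica piece on its pins and hold the loupe at the focal mark

## Robot

A 6-joint arm with a two-finger parallel gripper is mounted at the origin on the work surface. World frame = base frame: x ahead of the robot, y to its left, z up, the work surface at z = 0. Lengths are in mm, angles in rad, forces in N, time in s.
With the tool pointing down it reaches from about 275 to 750 mm from the base axis. Payload 10.2 kg.
Tool frame: the origin (TCP) lies at the very end of the fingers, on their centre line; the grasp point (between the pads) lies 19 mm behind it; z points along the fingers, y is the line along which they close (so a half turn about z gives the same grasp; the last joint's range is limited). The gripper opens to 85 mm and grips with 20 to 120 N. Pads are 22 mm wide; open, the fingers measure 114 mm over their backs; the gripper's body (76 mm by 85 mm) begins 54 mm behind the grasp point. The pads swing forward as they close: fully open they stand 13 mm farther back than shut.
Start: joints at [0.995, 0.313, 1.498, -0, 1.331, -0.223], TCP at [181.414, 492.666, 231.294] pointing down, gripper open.
Joint ranges: [-2.94, 2.94], [-0.97, 2.17], [0.19, 2.56], [-1.23, 4.37], [0.02, 3.11], [-2.88, 2.88]. Speed limits (rad/s): [2.39, 2.39, 3.01, 3.14, 3.14, 3.14].

## Interface

Orientations are given as a unit quaternion [w, x, y, z].
In Python, from rig import monitor, eyes, job gives the robot as it stands. The module is installed in compiled form; this text tells all that it offers.
- The arm moves only by the tool send_rows, never from a script. Its argument "targets" is one flat list of numbers, 7 for each row, row after row: the turn, a rotation vector about the tool's x, y, z in degrees, then the shift along the tool's x, y, z in units of 60 mm (1.0 is 60 mm), then the opening, from -1 (shut) to 1 (fully open), so that 0 is half open. A call has 1 to 5 rows; each row shifts and turns the commanded pose from where the row before left it, along the tool's axes as they then stand; what a row does not reach is not made up. A row lasts 1/8 s, in which the tool goes at most 62.5 mm and 10.7 degrees, less where a joint would pass 70% of its speed; a pose out of reach is approached as far as the arm can. A call is refused whole if a number of a shift passes 1 or a number of a turn 10.7, either way. A call with a gripper value outside its range is refused whole. The fingers move at their own pace and stop on an object; "newtons" is the grip in N (left out, the last holds). Time passes only in rows, so rows that do not move let the fingers close. It gives the time, the measured TCP pose, the force, the opening and the grip force at its end, in the units of the state.
- monitor.sense(): the state, without advancing time (a new reading comes with each control period).
- eyes.capture(name): name is "side" or "top" or "wrist"; returns a dict with "img" (480x640x3 uint8, red, green, blue), "K" (3x3 intrinsics, pixels), "R" (3x3) and "t" (3): a world point X has camera coordinates R X + t. Camera axes: x right, y down, z forward; pixel columns grow to the right and rows downward; lengths in mm; the calibration is good to about 2 mm. A picture is of the moment at which its call begins. There is no depth.
- job.finish_job(): hands the job in; it is judged then, once.
The state is a dict: "time_s": time; "joints": joint angles; "dq": joint speeds; "tau": joint torques, N m; "eef_pos": TCP position; "ee_rot": TCP orientation; "force": force on the tool from outside, world axes, zero at the start; "wrist_torque": the same for the moment, N m; "grip_width": opening from 0.0 (shut) to 1.0 (fully open); "grip_force": force on a finger pad.
Only numpy, scipy, OpenCV 4.12 (cv2) and the standard library are available. Lean on these libraries where they do the work, as an engineer would, in place of code of your own. Each camera call takes 0.05 s, during which the arm holds its last target. There are 200 camera calls.

## Task

Take the wooden carrier board that bears the blue-painted majolica piece (by the board, not by the piece), lower it over the two brass pins of the reading stand until it rests flush on the seat, without dropping it, and let go. Then pick up the loupe and finish while still holding it: lens centred over the piece, level and still, at the focal height marked by the white line on the stand's red collar, touching neither piece nor stand. Do not shift the collar, and leave the black rim shard, the white palette and the scale bar in place.

Things in the scene. Friction and masses are not known exactly. Their poses are not given: they have to be found in the camera images.
- stand: Reading stand, fixed. Dark steel foot 8 mm high, 110 mm wide (y), from x = -100 to +120 mm; on it an aluminium seat bar 136 (x) x 36 mm (y), its flat top 30 mm above the table. Origin on the table under the bar's middle, x along the bar to the column. Two brass pins, 8 mm thick, 22 mm tall, top 7 mm conical, stand on the seat at x = -50 and +50 mm, y = 0. A 10 mm column, 200 mm tall, at x = +95.
- seat (a point): Middle of the seat bar's top face, half way between the pins; same axes as the stand.
- focal_mark (a point): White line round the middle of the red clamp collar (26 mm diameter, 14 mm tall) on the stand's column: this point is on the column's axis at the height of the line, 100 to 160 mm above the table. The lens's mid-plane belongs at this height. The collar is clamped by friction and differs in height from job to job.
- carrier: Plywood carrier board 130 (x) x 56 (y) x 15 mm (z) lying on the table, 0.15 kg with the piece, balanced about its middle. Origin at the centre of its underside, x along its length, z up. Two through holes, 10 mm in diameter, at x = -50 and +50 mm, y = 0, fit over the stand's pins either way round. Its long edges can be gripped across its middle, on the stand too, as it overhangs the seat bar by 10 mm on each side.
- majolica: Chipped majolica piece, white glaze with blue painting on a red body, about 46 (x) x 40 (y) x 8 mm, clipped immovably on a thin black liner in the middle of the carrier board. Origin at the centre of its underside, 17 mm above the board's underside; same axes as the carrier. Fragile: not to be gripped.
- motif (a point): Centre of the piece's painted top face, 25 mm above the carrier's underside and above its middle.
- loupe: Loupe (reading lens) lying flat on the table, 0.10 to 0.19 kg: clear lens in a black round rim, 78 mm outer diameter and 16 mm thick, with a straight black handle 22 mm wide (y) and 20 mm tall (z) that runs from x = -38 to -150 mm, flat-sided. Origin on the underside under the lens centre, x from the handle towards the lens, z up (the lens's axis). Centre of mass near x = -55 mm.
- lens (a point): Centre of the lens, in its mid-plane, 8 mm above the loupe's underside.
- grip (a point): Good place to grip the handle across its width: x = -68 mm, 10 mm above the loupe's underside.
- rim_shard: Bystander: blackened cooking-pot rim shard, standing rim down, an arc about 100 mm long, 10 mm thick and up to 55 mm tall. Origin at the middle of its foot.
- palette: Bystander: white porcelain mixing palette 155 x 95 x 14 mm with eight wells. Origin at the centre of its underside.
- scale_bar: Bystander: wooden scale bar with black and white fields, 100 x 22 x 8 mm. Origin at the centre of its underside.
Not all that is in view belongs to the job. Several things have the shape of the stand; the one meant has the colours described above. Leave any purple look-alike of the loupe alone.

How it is judged (in metres and radians):
On the way:
1. the carrier board rests flush on the seat over both pins and has been let go (horizontal distance between carrier and seat below 0.003 m and z of carrier in the frame of seat below 0.002 m and angle between carrier's own z axis and vertical below 0.03 rad and angle between the x axis of carrier and the x axis of stand, either way round below 0.06 rad and contact force between the fingers and carrier below 0.2 N and linear speed of carrier below 0.02 m/s), for 0.2 s.
At the end, for the whole second after the job is handed in: The board lies untouched on the seat over both pins, within 2 mm of flush; the loupe is held still by the fingers alone, lens centre within 12 mm sideways of the middle of the majolica piece and within 6 mm of the height of the white line, tilted less than 0.12 rad (7 degrees) (horizontal distance between carrier and seat below 0.003 m and z of carrier in the frame of seat below 0.002 m and angle between carrier's own z axis and vertical below 0.03 rad and angle between the x axis of carrier and the x axis of stand, either way round below 0.06 rad and contact force between each of the fingers, loupe and carrier below 0.2 N and horizontal distance between lens and motif below 0.012 m and z of lens in the frame of focal_mark between -0.006 and 0.006 m and angle between loupe's own z axis and vertical below 0.12 rad and linear speed of loupe below 0.02 m/s and angular speed of loupe below 0.15 rad/s and contact force between the fingers and loupe above 2 N and contact force between loupe and stand below 0.2 N); the arm keeps its last pose, push and grip.
It fails at once if the carrier board falls onto the stand (moves faster than 0.35 m/s within 30 mm of the seat) (horizontal distance between carrier and seat below 0.03 m and z of carrier in the frame of seat below 0.03 m and linear speed of carrier above 0.35 m/s).
It fails at once if the fingers press on the majolica piece with more than 3 N (contact force between the fingers and majolica above 3 N).
It fails at once if the loupe touches the board or the piece with more than 1 N (contact force between loupe and carrier above 1 N).
It fails at once if the collar is shifted by more than 4 mm (distance of focal_mark from where it was at the start of the episode above 0.004 m).
It fails at once if the rim shard, the palette or the scale bar is moved by more than 15 mm (distance of any of rim_shard, palette, scale_bar from where it was at the start of the episode above 0.015 m).
It also fails if it takes over 58 s, if anything falls off the work surface, if the arm or the gripper's body presses on something with over 40 N, if the wrist force passes 120 N, or if a joint passes its speed limit or range.

## Working session

There is one attempt and no reset: what is moved stays moved. The work goes in short steps, Python scripts to look and compute and a tool call to move; the robot and the scene stay as the last step left them, time stands still between calls to the robot, and variables do not carry over. Pictures are saved under pics/ and viewed, at most 12 in all, crops included, and the job is handed in when it is done.

Besides the shell and the picture viewer there is one more tool, called as name(argument=value, ...) on one line, values as JSON. send_rows: Moves the arm, as the interface text tells. Its arguments: {"type":"object","properties":{"targets":{"type":"array","items":{"type":"number"}},"newtons":{"type":"number"}},"required":["targets"]}

```bash
mkdir -p pics; cat > h.py <<'E'
import numpy as np, cv2, json
from rig import monitor, eyes, job
def cap(n,f=None):
    d=eyes.capture(n); d={k:np.array(d[k]) for k in d}
    if f: cv2.imwrite('pics/'+f+'.png',d['img'][:,:,::-1])
    return d
def ray(d,u,v):
    K,R,t=d['K'],d['R'],d['t']; r=R.T@np.linalg.inv(K)@np.array([u,v,1.]); return -R.T@t, r/np.linalg.norm(r)
def onplane(d,u,v,z):
    c,r=ray(d,u,v); return c+r*(z-c[2])/r[2]
def proj(d,X):
    p=d['K']@(d['R']@np.array(X,float)+d['t']); return p[:2]/p[2]
def tri(d1,p1,d2,p2):
    A=[];b=[]
    for d,p in((d1,p1),(d2,p2)):
        c,r=ray(d,*p); M=np.eye(3)-np.outer(r,r); A.append(M); b.append(M@c)
    return np.linalg.lstsq(np.vstack(A),np.hstack(b),rcond=None)[0]
E
python3 - <<'E'
from h import *
import pickle
D={n:cap(n,n+'0') for n in('top','side','wrist')}
pickle.dump(D,open('d0.pkl','wb'))
for n in D: print(n,ray(D[n],320,240),D[n]['K'][0,0])
print(monitor.sense())
E
```

```text
top (array([ 189.71200689,   52.66028341, 1327.88449098]), array([ 0.20859633,  0.00586738, -0.97798423])) 587.5841912109554
side (array([  41.14343221, -857.96940105, 1055.72836812]), array([ 0.30167174,  0.65137135, -0.69621084])) 557.98017843349
wrist (array([117.30606058, 516.54456597, 372.445642  ]), array([ 0.24487932, -0.10879458, -0.96343026])) 394.851378681947
{'time_s': 0.15, 'joints': array([ 9.94610201e-01,  3.13325602e-01,  1.49823043e+00,  5.37012167e-06,
        1.33102971e+00, -2.23393738e-01]), 'dq': array([-0.0009958 , -0.00188781, -0.00229007,  0.00072967, -0.00075219,
       -0.00113649]), 'tau': array([ 1.24522743e-03, -4.12369251e+01, -2.59799838e+01, -1.81433988e-04,
        3.22894790e-03,  4.63172694e-05]), 'eef_pos': array([181.29896288, 492.50054445, 230.87653119]), 'ee_rot': array([-1.95669739e-04,  1.75483444e-01,  9.84482257e-01, -4.56373314e-04]), 'force': array([-1.13696413,  0.37145283,  0.40957764]), 'wrist_torque': array([-4.90830867e-05, -1.68765412e-02,  1.52959913e-02]), 'grip_force': 0.0, 'grip_width': 1.0008496854065165}
```

View pics/top0.png

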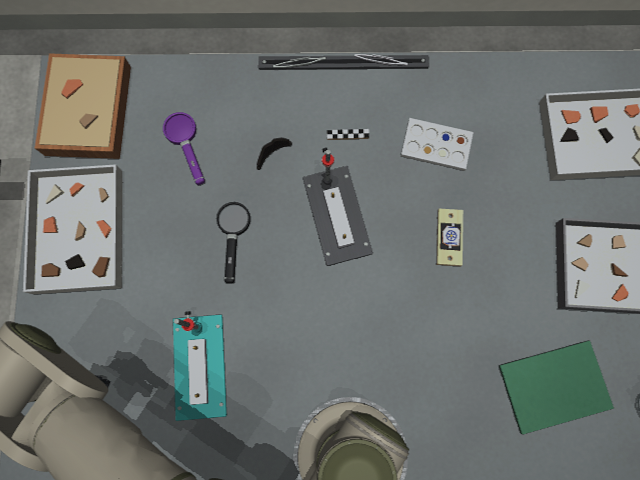

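View pics/side0.png

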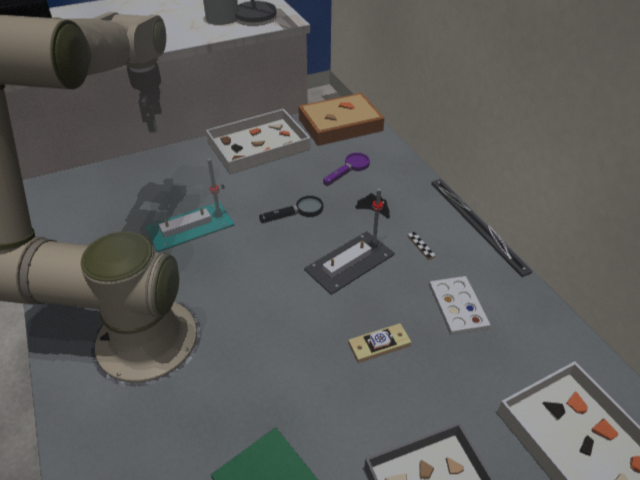

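Stand candidates in the top view are a dark steel foot with a red collar at (338,215) and a teal look-alike at (200,367); the dark one fits the description. Loupe candidates are black at (233,240) and purple at (183,147); I take the black one. The carrier with the blue piece is at (450,237). I'll confirm these in one enlarged crop while measuring.

```bash
cat > m.py <<'E'
from h import *
import pickle
D=pickle.load(open('d0.pkl','rb'))
def blob(d,fn,box,minA=4):
    im=d['img'].astype(int); m=np.zeros(im.shape[:2],np.uint8); x0,y0,x1,y1=box
    hsv=cv2.cvtColor(d['img'],cv2.COLOR_RGB2HSV).astype(int)
    m[y0:y1,x0:x1]=fn(im,hsv)[y0:y1,x0:x1]*255
    n,l,s,c=cv2.connectedComponentsWithStats(m)
    return [(s[i,4],c[i],(l==i).astype(np.uint8)) for i in np.argsort(-s[:,4]) if i and s[i,4]>=minA]
def rect(d,m,z):
    c=max(cv2.findContours(m,cv2.RETR_EXTERNAL,cv2.CHAIN_APPROX_NONE)[0],key=len)[:,0]
    P=np.array([onplane(d,u,v,z)[:2] for u,v in c],np.float32); return cv2.minAreaRect(P),P
E
python3 - <<'E'
from m import *
yel=lambda i,h:(h[...,1]>50)&(h[...,0]>15)&(h[...,0]<40)&(h[...,2]>120)
red=lambda i,h:(h[...,1]>150)&((h[...,0]<8)|(h[...,0]>172))&(h[...,2]>80)
seat=lambda i,h:(h[...,2]>150)&(h[...,1]<50)
blk=lambda i,h:(h[...,2]<60)
steel=lambda i,h:(h[...,2]<95)
pin=lambda i,h:(h[...,1]>80)&(h[...,0]>8)&(h[...,0]<40)
B={'top':dict(c=(425,195,475,275),s=(295,140,380,270),l=(210,195,255,290)),'side':dict(c=(340,315,420,365),s=(300,185,400,295),l=(250,190,330,230))}
for n in('top','side'):
    d=D[n]
    def show(tag,fn,b,z,k=1):
        for a,c,m in blob(d,fn,B[n][b])[:k]: print(n,tag,a,c.round(1),[np.round(q,3) for q in rect(d,m,z)[0]])
    show('board',yel,'c',15); show('seat',seat,'s',30); show('pins',pin,'s',48,4)
    show('holes',lambda i,h:(h[...,2]<135),'c',15,5); show('collar',red,'s',130,3); show('loupe',blk,'l',12,2); show('foot',steel,'s',8,1)
t=D['top']['img']
a=[cv2.resize(t[130:280,200:380],None,fx=3,fy=3,interpolation=3),cv2.resize(t[195:285,425:485],(300,450),interpolation=3)]
s=D['side']['img'];
cv2.imwrite('pics/crop1.png',np.vstack([np.hstack(a)[:,:800]])[:,:,::-1])
E
```

```text
top board 679 [448.  238.4] [array([ 475.228, -235.062]), array([ 54.522, 129.163]), np.float64(86.538)]
top seat 858 [338.1 216.4] [array([522.058,  19.019]), array([134.492,  35.383]), np.float64(14.453)]
top pins 9 [344.1 235.9] [array([472.383,   6.704]), array([4.462, 6.872]), np.float64(88.961)]
top pins 8 [332.5 194.5] [array([567.797,  31.069]), array([2.267, 7.076]), np.float64(89.232)]
top holes 2624 [449.2 233.4] [array([ 480.798, -237.158]), array([113.957, 189.771]), np.float64(87.29)]
top holes 258 [449.7 237. ] [array([ 475.558, -237.179]), array([45.759, 63.134]), np.float64(86.559)]
top holes 14 [449.5 257.7] [array([ 425.877, -233.228]), array([6.814, 7.133]), np.float64(86.809)]
top holes 13 [450.4 215.4] [array([ 524.295, -241.079]), array([6.922, 7.255]), np.float64(86.789)]
top holes 4 [449.5 230.2] [array([ 489.519, -236.545]), array([1.465, 7.382]), np.float64(17.985)]
top collar 74 [327.6 160.2] [array([620.796,  42.14 ]), array([23.649, 22.644]), np.float64(89.411)]
top loupe 393 [230.5 260.2] [array([424.278, 264.702]), array([ 22.532, 101.596]), np.float64
[... 737 characters left out ...]
 [379.9 337.5] [array([ 481.763, -229.639]), array([19.305, 22.866]), np.float64(65.05)]
side holes 14 [359.2 347.4] [array([ 426.92 , -233.508]), array([7.031, 8.818]), np.float64(13.3)]
side holes 13 [399.5 334.2] [array([ 526.448, -241.061]), array([8.624, 6.824]), np.float64(59.352)]
side collar 45 [377.5 204.3] [array([631.149,  66.188]), array([23.602, 23.591]), np.float64(65.118)]
side loupe 300 [277.2 214.3] [array([427.813, 264.721]), array([ 37.335, 104.727]), np.float64(87.684)]
side loupe 190 [309.7 207.5] [array([523.958, 259.721]), array([87.984, 74.876]), np.float64(65.112)]
side foot 2971 [354.8 250.8] [array([602.636,  71.356]), array([424.821, 185.605]), np.float64(36.343)]
```

View pics/crop1.png

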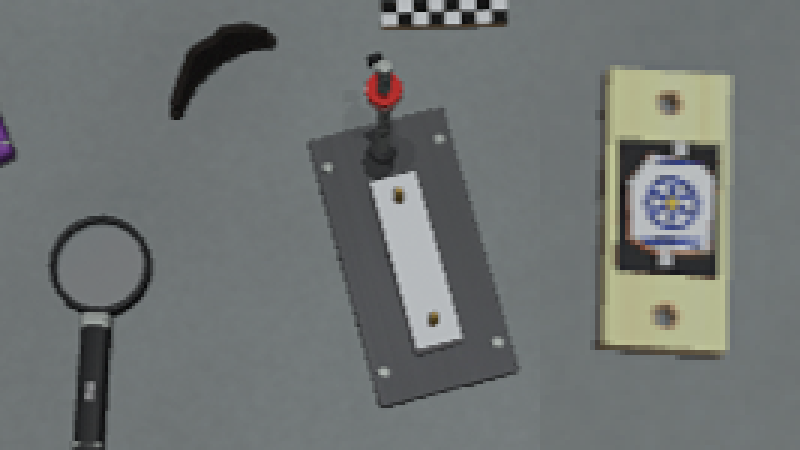

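The crop confirms it: the dark foot with light seat, brass pins and red collar is the stand. The black loupe has its lens at the upper left, and the board has two holes and the blue motif. The hole spacing of 98.7 mm and the seat size of 134×35 mm both agree with the text.

```bash
cat >> h.py <<'E'
from scipy.spatial.transform import Rotation as Ro
def plan(pos,yaw,s=None):
    """yaw deg of tool x, tool down; prints total turn (tool axes, deg) then shift (60mm units) in the turned frame"""
    s=s or monitor.sense(); w,x,y,z=s['ee_rot']; R=Ro.from_quat([x,y,z,w])
    c,n=np.cos(np.radians(yaw)),np.sin(np.radians(yaw))
    T=Ro.from_matrix(np.array([[c,n,0],[n,-c,0],[0,0,-1.]]))
    print('turn',(R.inv()*T).as_rotvec(degrees=True).round(2),'shift',(T.inv().apply(np.array(pos)-s['eef_pos'])/60).round(3),'now',s['eef_pos'].round(1),'t',round(s['time_s'],2),'j',np.round(s['joints'],2),'w',round(s['grip_width'],3),'gf',round(s['grip_force'],1),'f',np.round(s['force'],1))
E
python3 - <<'E'
from m import *
X=tri(D['top'],(327.6,160.2),D['side'],(377.5,204.3)); print('collar',X, proj(D['top'],X),proj(D['side'],X))
for n in D: 
  if n!='wrist': print(n,proj(D[n],[614.5,43,200]),proj(D[n],[614.5,43,130]))
plan([475.8,-237.2,140],175.6)
E
```

```text
collar [613.72283033  41.70673833 153.32618377] [327.79940068 159.39230105] [376.84105995 204.54613866]
top [327.27371678 151.15930033] [327.13778849 162.77743836]
side [378.20426526 189.52666975] [376.21330972 211.21322079]
turn [ -0.05  -0.02 -15.81] shift [ -5.827 -11.749   1.515] now [181.3 492.5 230.9] t 0.15 j [ 0.99  0.31  1.5   0.    1.33 -0.22] w 1.001 gf 0.0 f [-1.1  0.4  0.4]
```

send_rows(targets=[0,0,-7.9,0,0,0,1,0,0,-7.9,0,0,0,1,0,0,0,-0.45,-0.9,0,1,0,0,0,-0.45,-0.9,0,1,0,0,0,-0.45,-0.9,0,1])

```text
time_s: 0.78
eef_pos: [249.9, 323.2, 231.1]
ee_rot: [0.0, 0.038, 0.999, -0.0]
force: [2.0, -0.0, 0.0]
grip_width: 1.002
grip_force: 0.0
```

send_rows(targets=[0,0,0,-0.45,-0.9,0,1,0,0,0,-0.45,-0.9,0,1,0,0,0,-0.45,-0.9,0,1,0,0,0,-0.45,-0.9,0,1,0,0,0,-0.45,-0.9,0,1])

```text
time_s: 1.4
eef_pos: [363.8, 43.4, 231.4]
ee_rot: [0.0, 0.039, 0.999, 0.0]
force: [1.2, 0.2, 1.2]
grip_width: 1.005
grip_force: 0.0
```

send_rows(targets=[0,0,0,-0.45,-0.9,0,1,0,0,0,-0.45,-0.9,0,1,0,0,0,-0.45,-0.9,0,1,0,0,0,-0.45,-0.9,0,1,0,0,0,0,0,0,1])

```text
time_s: 2.02
eef_pos: [454.9, -181.2, 230.3]
ee_rot: [-0.001, 0.04, 0.999, 0.0]
force: [0.2, 0.3, 0.0]
grip_width: 0.998
grip_force: 0.0
```

```bash
python3 - <<'E'
from h import *
plan([475.8,-237.2,140],175.6)
d=cap('wrist','w1')
for X in ([425.9,-233.3,15],[525.5,-241,15],[475.8,-237.2,25]): print(proj(d,X))
h=cv2.cvtColor(d['img'],cv2.COLOR_RGB2HSV)
m=((h[...,1]>50)&(h[...,0]>15)&(h[...,0]<40)&(h[...,2]>110)).astype(np.uint8)*255
cs,hi=cv2.findContours(m,cv2.RETR_CCOMP,cv2.CHAIN_APPROX_NONE)
for c,q in zip(cs,hi[0]):
    if cv2.contourArea(c)>150:
        M=cv2.moments(c); p=(M['m10']/M['m00'],M['m01']/M['m00']); print(q[3],cv2.contourArea(c),np.round(p,1),onplane(d,*p,15).round(1))
E
```

```text
turn [ 0.03 -0.07 -0.23] shift [-0.418 -0.903  1.505] now [ 454.9 -181.2  230.3] t 2.02 j [-0.62  0.24  1.6  -0.    1.31 -2.11] w 0.998 gf 0.0 f [0.2 0.3 0. ]
[265.54806948 180.68182138]
[270.12518302 284.28153865]
[266.30891664 237.23152393]
-1 7853.0 [269.4 227.8] [ 469.6 -235.    15. ]
14 3309.5 [268.9 232.7] [ 474.2 -236.    15. ]
```

View pics/w1.png

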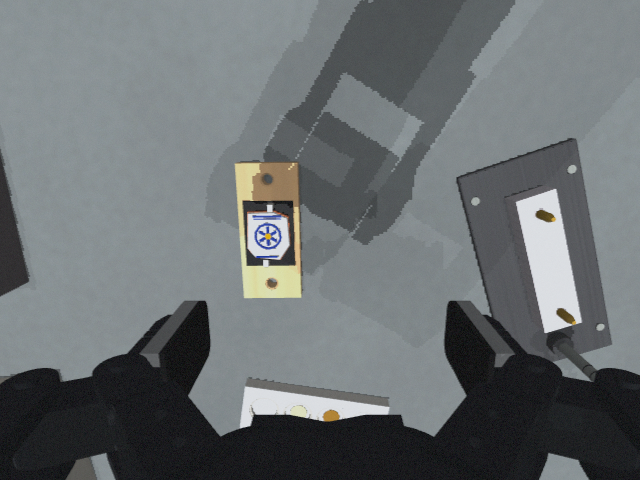

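The wrist view shows the holes at about (267,179) and (271,283), within about 1.5 px of prediction, so the pose holds. Descending.

send_rows(targets=[0,0,-0.2,-0.21,-0.45,0.6,1,0,0,0,-0.21,-0.45,0.7,1,0,0,0,0,0,0.8,1,0,0,0,0,0,0.7,1,0,0,0,0,0,0,1])

```text
time_s: 2.7
eef_pos: [474.3, -232.0, 61.5]
ee_rot: [-0.002, 0.036, 0.999, 0.002]
force: [-0.9, 0.1, 1.3]
grip_width: 0.999
grip_force: 0.0
```

```bash
python3 - <<'E'
from h import *
plan([475.8,-237.2,2],175.6)
E
```

```text
turn [ 0.19 -0.27  0.25] shift [-0.031 -0.085  0.992] now [ 474.3 -232.    61.5] t 2.7 j [-0.68  0.52  1.68  0.    0.95 -2.18] w 0.999 gf 0.0 f [-0.9  0.1  1.3]
```

send_rows(targets=[0,0,0,0,0,0,1,0,0,0,0,0,0,1])

```text
time_s: 2.95
eef_pos: [476.5, -234.4, 65.3]
ee_rot: [0.001, 0.037, 0.999, -0.001]
force: [-0.4, -0.2, -0.2]
grip_width: 0.995
grip_force: 0.0
```

```bash
python3 - <<'E'
from h import *
plan([475.8,-237.2,2],175.6)
E
```

```text
turn [-0.11  0.16  0.21] shift [ 0.008 -0.048  1.054] now [ 476.5 -234.4   65.3] t 2.95 j [-0.68  0.52  1.68  0.    0.95 -2.18] w 0.995 gf 0.0 f [-0.4 -0.2 -0.2]
```

send_rows(targets=[0,0,0.2,0,-0.045,0.4,1,0,0,0,0,0,0.4,1,0,0,0,0,0,0.2,1,0,0,0,0,0,0,1,0,0,0,0,0,0,1])

```text
time_s: 3.58
eef_pos: [476.0, -237.2, 4.4]
ee_rot: [0.001, 0.038, 0.999, -0.001]
force: [0.4, 0.0, -0.0]
grip_width: 1.002
grip_force: 0.0
```

```bash
python3 - <<'E'
from h import *
plan([475.8,-237.2,2],175.6)
cap('side'); plan([475.8,-237.2,2],175.6)
E
```

```text
turn [-0.06  0.09 -0.01] shift [ 0.004 -0.001  0.04 ] now [ 476.  -237.2    4.4] t 3.58 j [-0.68  0.62  1.7   0.    0.82 -2.18] w 1.002 gf 0.0 f [ 0.4  0.  -0. ]
turn [-0.06  0.08 -0.01] shift [ 0.002 -0.002  0.038] now [ 475.9 -237.1    4.3] t 3.62 j [-0.68  0.62  1.7   0.    0.82 -2.18] w 1.001 gf 0.0 f [ 0.2 -0.3 -0.6]
```

send_rows(targets=[0,0,0,0,0,0.03,0.3,0,0,0,0,0,0,-1,0,0,0,0,0,0,-1,0,0,0,0,0,0,-1,0,0,0,0,0,0,-1], newtons=50)

```text
time_s: 4.25
eef_pos: [475.6, -236.9, 2.0]
ee_rot: [0.0, 0.038, 0.999, -0.0]
force: [-0.9, 0.8, 5.3]
grip_width: 0.639
grip_force: 53.7
```

send_rows(targets=[0,0,0,0,0,0,-1,0,0,0,0,0,0,-1,0,0,0,0,0,-0.3,-1,0,0,0,0,0,-0.5,-1,0,0,0,0,0,0,-1])

```text
time_s: 4.88
eef_pos: [476.2, -237.4, 50.9]
ee_rot: [0.001, 0.039, 0.999, -0.001]
force: [0.1, 0.2, -1.7]
grip_width: 0.636
grip_force: 53.4
```

```bash
python3 - <<'E'
from h import *
d=cap('wrist','w2'); cap('side')
plan([522.8,19.3,150],194.45)
E
```

```text
turn [  0.04  -0.04 -18.86] shift [-1.834  3.93  -1.688] now [ 475.1 -236.5   48.7] t 4.97 j [-0.68  0.54  1.68  0.    0.92 -2.18] w 0.639 gf 53.4 f [ 0.5  0.  -0.9]
```

View pics/w2.png

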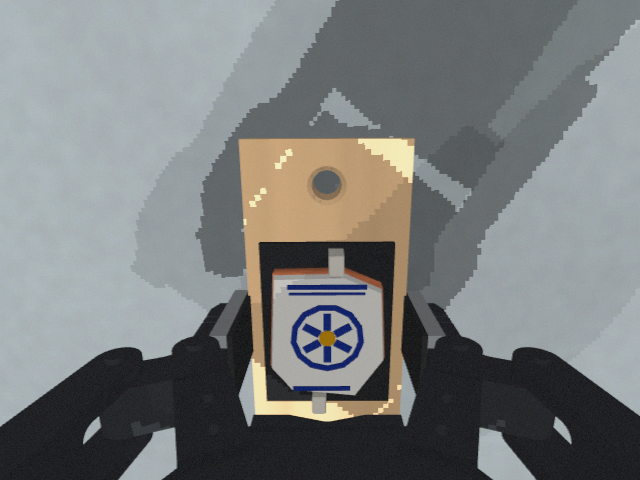

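send_rows(targets=[0,0,0,0,0,-0.5,-1,0,0,-6.3,0,0,-0.5,-1,0,0,-6.3,0,0,0,-1,0,0,-6.26,0,0,0,-1,0,0,0,-0.3,0.6,0,-1])

```text
time_s: 5.6
eef_pos: [483.3, -198.2, 108.0]
ee_rot: [-0.001, -0.125, 0.992, 0.001]
force: [0.5, 0.0, -1.6]
grip_width: 0.638
grip_force: 53.7
```

send_rows(targets=[0,0,0,-0.3,0.7,0,-1,0,0,0,-0.3,0.7,0,-1,0,0,0,-0.3,0.7,0,-1,0,0,0,-0.3,0.7,0,-1,0,0,0,-0.3,0.5,0,-1])

```text
time_s: 6.22
eef_pos: [521.0, 18.7, 108.1]
ee_rot: [-0.001, -0.126, 0.992, 0.0]
force: [0.3, -0.8, -1.9]
grip_width: 0.637
grip_force: 53.7
```

send_rows(targets=[0,0,0,0,0,0,-1,0,0,0,0,0,0,-1,0,0,0,0,0,0,-1])

```text
time_s: 6.6
eef_pos: [521.4, 15.9, 109.1]
ee_rot: [-0.0, -0.125, 0.992, 0.0]
force: [-0.0, 0.3, -2.3]
grip_width: 0.635
grip_force: 53.7
```

```bash
python3 - <<'E'
from m import *
plan([522.8,19.3,90],194.45)
s=monitor.sense(); d=cap('wrist','w3'); s=monitor.sense()
w,x,y,z=s['ee_rot']; R=Ro.from_quat([x,y,z,w])
def pts(d,fn,zz,box,k):
    for a,c,m in blob(d,fn,box,30)[:k]:
        M=c; X=onplane(d,*c,zz); print(a,c.round(1),X.round(1),'tool',R.inv().apply(X-s['eef_pos']).round(1))
g=cv2.cvtColor(d['img'],cv2.COLOR_RGB2HSV)
print('stand'); pts(d,lambda i,h:(h[...,1]<110)&(h[...,2]<150),s['eef_pos'][2]+13,(270,145,390,220),6)
for X in([522.8-48.4,19.3-12.5,52],[522.8-48.4,19.3-12.5,30]): print('pin proj',proj(d,X))
E
```

```text
turn [ 0.01 -0.04 -0.08] shift [-0.037  0.049  0.318] now [521.4  15.9 109.1] t 6.6 j [-0.19  0.44  1.66 -0.    1.04 -2.02] w 0.635 gf 53.7 f [-0.   0.3 -2.3]
stand
213 [326.3 192.3] [474.3   4.6 122.2] tool [ 48.5   0.8 -13. ]
pin proj [330.51481534 172.37343889]
pin proj [330.12370067 168.3044195 ]
```

View pics/w3.png

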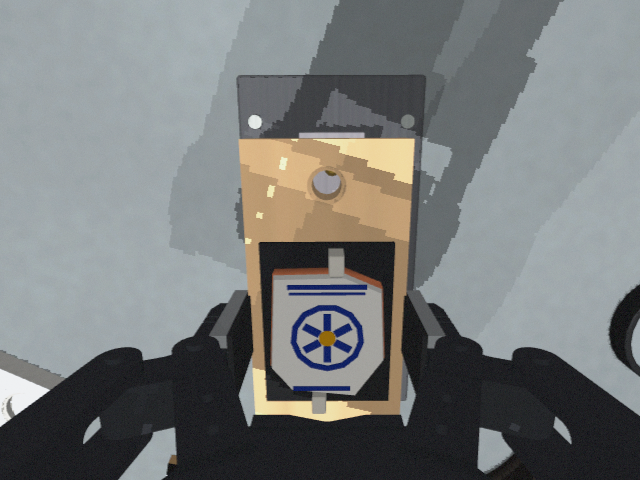

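```bash
python3 - <<'E'
from m import *
s=monitor.sense(); d=cap('wrist'); s=monitor.sense()
w,x,y,z=s['ee_rot']; R=Ro.from_quat([x,y,z,w])
T=lambda u,v,zz:(onplane(d,u,v,zz).round(1),R.inv().apply(onplane(d,u,v,zz)-s['eef_pos']).round(1))
zt=s['eef_pos'][2]
print('hole',T(326.5,183.5,zt+13),'motif',T(327.5,338.5,zt+23))
print('edge L/R at far',T(240,139,zt+13),T(414,139,zt+13))
print('seat end',T(331.5,133.5,30),'exp',522.8-68*np.cos(np.radians(14.45)),19.3-68*np.sin(np.radians(14.45)))
print('screws mid',T(331.5,122,8))
E
```

```text
hole (array([471.6,   4. , 122.3]), array([ 51.4,   0.8, -13. ])) motif (array([520.4,  16.9, 132.3]), array([  0.9,   1.1, -23. ]))
edge L/R at far (array([464.8, -25.9, 122.3]), array([ 65.4, -26.5, -13. ])) (array([451.1,  27.3, 122.3]), array([ 65.4,  28.4, -13. ]))
seat end (array([456.3,   2.9,  30. ]), array([66.4,  3.5, 79.4])) exp 456.95112767538046 2.3316172374631243
screws mid (array([450.1,   1.5,   8. ]), array([ 72.8,   3.7, 101.4]))
```

send_rows(targets=[0,0,0,-0.053,0.038,0.2,-1,0,0,0,0,0,0.3,-1,0,0,0,0,0,0.3,-1,0,0,0,0,0,0,-1,0,0,0,0,0,0,-1])

```text
time_s: 7.32
eef_pos: [524.4, 19.7, 61.8]
ee_rot: [0.0, -0.126, 0.992, -0.0]
force: [-1.4, 0.2, -1.9]
grip_width: 0.634
grip_force: 53.6
```

```bash
python3 - <<'E'
from m import *
plan([524.5,18.3,34],194.45)
d=cap('wrist'); t=cap('top'); sd=cap('side')
a=cv2.resize(d['img'][100:220,230:430],(800,480),interpolation=2)[:, :]
a=cv2.resize(d['img'][130:220,260:400],(466,300),interpolation=2)
b=cv2.resize(t['img'][150:270,290:390],(250,300),interpolation=2)
c=cv2.resize(sd['img'][180:300,290:410],(300,300),interpolation=2)
top=cv2.copyMakeBorder(a,0,0,0,84,0); 
cv2.imwrite('pics/c2.png',np.vstack([top,np.hstack([b,c])])[:,:,::-1])
for X in([524.4-50,18.3-12.5,52],): print('pin proj',proj(d,[474.4,6.8,52]))
E
```

```text
turn [-0.01  0.03 -0.01] shift [ 0.005 -0.023  0.464] now [524.4  19.7  61.8] t 7.33 j [-0.19  0.51  1.69  0.    0.94 -2.01] w 0.634 gf 53.6 f [-1.4  0.2 -1.9]
pin proj [324.23975105 174.66600994]
```

View pics/c2.png

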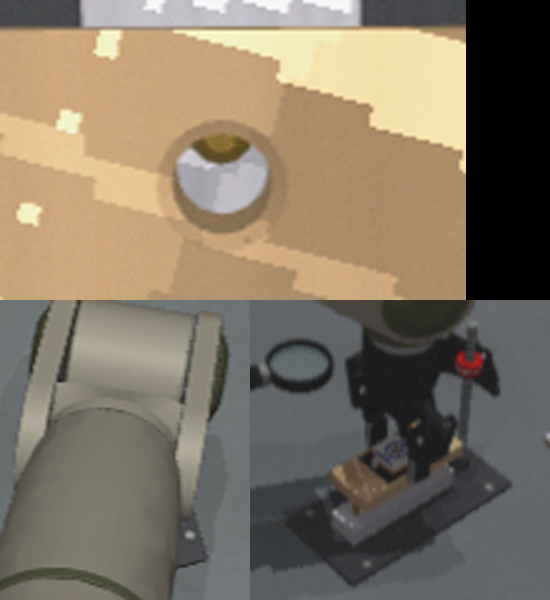

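```bash
python3 - <<'E'
from m import *
d=cap('wrist'); s=monitor.sense(); w,x,y,z=s['ee_rot']; R=Ro.from_quat([x,y,z,w])
T=lambda u,v,zz:R.inv().apply(onplane(d,u,v,zz)-s['eef_pos']).round(1)
zt=s['eef_pos'][2]; print(s['eef_pos'])
print('pin',T(326.6,172.9,52),'hole top',T(326.4,182.7,zt+13),T(326.5,183.5,zt+13))
# inner hole: rim ellipse, bottom edge visible
im=d['img'][165:205,300:352]
print('\n'.join(''.join('%4d'%v for v in r) for r in im[::2,8:44:2,2]))
E
```

```text
[524.46639076  19.73262768  62.02552464]
pin [52.3  0.8 10. ] hole top [ 51.5   0.8 -13.1] [ 51.3   0.8 -13.1]
 124 122 123 119 126 124 123 121 122 120 120 120 125 123 121 121 121 120
 122 122 122 122 124 123 106 100  97  98  98 101 100 117 118 120 120 111
 124 122 123 122 105  99 103  99  95 100  97  99 101 102  90 114 117 108
 122 122 117 103  99 101  78  57  50  50  47  50  73  98  93  92 102 102
 123 123  99 101 105  53  43  43  50  46  45  43  36  44 111  92  92 103
 121 109 102 107 199 162  40  34  33  39  42  35  40 159 170 112  93  94
 119 104 105 195 214 209 160  65  39  36  39  59 161 173 171 169 102  94
 110 104  98 176 171 195 203 211 185 172 174 175 176 171 187 171 123  95
 109 107  86 174 168 169 169 170 174 176 178 176 174 172 185 191 128  95
 123 124  91 161 173 170 167 171 176 193 196 198 197 181 192 192 109  95
 125 123  86 151 172 168 169 174 173 191 196 198 200 194 193 189  88  92
 128 127  91  84 171 169 169 172 174 198 194 195 197 194 189 140  75  97
 127 127  99  82 112 169 164 174 175 198 196 198 199 193 155  81  82  97
 129 131 128  82  85  97 166 174 193 199 198 193 198 155  84  78  94  99
 139 129 131 102  83  86  84  99 160 192 189 144  81  87  77  83 103  98
 120 114 113 125  90  86  84  84  92  80  84  83  83  85  80 104 100  98
 122 119 114 112 116  99  84  83  84  86  89  87  85  89 118 115 114 122
 124 123 118 117 116 116 116 105  88  88  85 100 116 118 118 118 118 130
 123 121 123 123 106 114 120 121 124 122 122 122 120 101 115 121 129 127
 122 123 124 115 112 108 106 122 123 123 120 120 120 124 130 130 128 129
```

send_rows(targets=[0,0,0,0.01,0,0.05,-1,0,0,0,0,0,0.1,-1,0,0,0,0,0,0.1,-1,0,0,0,0,0,0.05,-1,0,0,0,0,0,0,-1])

```text
time_s: 8.15
eef_pos: [523.0, 19.5, 42.9]
ee_rot: [-0.001, -0.126, 0.992, 0.0]
force: [-3.0, -3.4, -3.5]
grip_width: 0.638
grip_force: 53.5
```

```bash
python3 - <<'E'
from m import *
cap('side');plan([524.5,19.7,32],194.45); print(monitor.sense()['wrist_torque'])
E
```

```text
turn [ 0.02 -0.1  -0.01] shift [-0.025 -0.002  0.183] now [523.   19.5  43. ] t 8.2 j [-0.19  0.54  1.71 -0.    0.89 -2.01] w 0.641 gf 53.4 f [-3.  -2.7 -4.7]
[-0.61188013  0.57574924 -0.08376102]
```

Both pins are entering with only about 4 N of side force. I'll ease sideways with the force and continue.

send_rows(targets=[0,0,0,0.008,-0.006,0.04,-1,0,0,0,0,0,0.05,-1,0,0,0,0,0,0.05,-1,0,0,0,0,0,0.03,-1,0,0,0,0,0,0,-1])

```text
time_s: 8.82
eef_pos: [523.0, 19.2, 33.2]
ee_rot: [-0.0, -0.126, 0.992, 0.0]
force: [-2.9, -2.8, -1.8]
grip_width: 0.636
grip_force: 53.7
```

```bash
python3 - <<'E'
from m import *
cap('side');plan([524.5,19.7,32],194.45); print(monitor.sense()['wrist_torque'])
E
```

```text
turn [ 0.01 -0.03 -0.01] shift [-0.026  0.003  0.019] now [523.   19.2  33.2] t 8.88 j [-0.19  0.56  1.72 -0.    0.87 -2.01] w 0.642 gf 53.7 f [-3.5 -2.1 -1.3]
[-0.40414568  0.57788154 -0.01601634]
```

send_rows(targets=[0,0,0,0.004,0,0.02,-1,0,0,0,0,0,0.012,-1,0,0,0,0,0,0,-1])

```text
time_s: 9.25
eef_pos: [523.1, 19.1, 32.0]
ee_rot: [0.0, -0.126, 0.992, -0.0]
force: [-6.9, -1.7, 6.1]
grip_width: 0.637
grip_force: 54.6
```

```bash
python3 - <<'E'
from m import *
cap('side');plan([524.5,19.7,32],194.45); print(monitor.sense()['wrist_torque'])
E
```

```text
turn [-0.01  0.02  0.01] shift [-0.025  0.003  0.   ] now [523.1  19.2  32. ] t 9.3 j [-0.19  0.56  1.72  0.    0.87 -2.01] w 0.637 gf 54.7 f [-5.9 -1.2  7. ]
[-0.3343875   1.07936785 -0.01962971]
```

send_rows(targets=[0,0,0,0,0,0,0.4,0,0,0,0,0,0,1,0,0,0,0,0,0,1,0,0,0,0,0,0,1,0,0,0,0,0,0,1])

```text
time_s: 9.93
eef_pos: [523.0, 19.1, 31.4]
ee_rot: [0.0, -0.126, 0.992, -0.0]
force: [0.2, 0.4, 0.2]
grip_width: 1.003
grip_force: 0.0
```

send_rows(targets=[0,0,0,0,0,0,1,0,0,0,0,0,-0.3,1,0,0,0,0,0,-0.7,1,0,0,0,0,0,-0.9,1,0,0,0,0,0,-0.9,1])

```text
time_s: 10.55
eef_pos: [522.7, 19.1, 201.1]
ee_rot: [-0.0, -0.126, 0.992, 0.0]
force: [0.5, -1.4, 0.4]
grip_width: 0.996
grip_force: 0.0
```

send_rows(targets=[0,0,0,0,0,-0.9,1,0,0,0,0.7,0,0,1,0,0,0,0.7,0,0,1,0,0,0,0,0,0,1,0,0,0,0,0,0,1])

```text
time_s: 11.18
eef_pos: [442.1, -1.9, 253.6]
ee_rot: [0.0, -0.126, 0.992, -0.0]
force: [0.7, 0.5, -0.3]
grip_width: 0.998
grip_force: 0.0
```

```bash
python3 - <<'E'
from m import *
d=cap('wrist'); sd=cap('side')
import pickle; pickle.dump(dict(wrist=d,side=sd,s=monitor.sense()),open('d1.pkl','wb'))
plan([455.7,263.2,150],177.5)
c=cv2.resize(sd['img'][170:300,290:410],(480,520),interpolation=2)
cv2.imwrite('pics/c3.png',np.hstack([cv2.resize(d['img'],(320,240)),np.zeros((240,0,3),np.uint8)])[:,:,::-1])
o=np.zeros((520,800,3),np.uint8); o[:,:480]=c; o[:240,480:]=cv2.resize(d['img'],(320,240)); cv2.imwrite('pics/c3.png',o[:,:,::-1])
E
```

```text
turn [ 0.    0.   16.96] shift [-0.031  4.422  1.722] now [442.3  -1.8 253.3] t 11.28 j [-0.27  0.11  1.69  0.    1.34 -2.09] w 0.997 gf 0.0 f [ 0.4  0.1 -0.1]
```

View pics/c3.png

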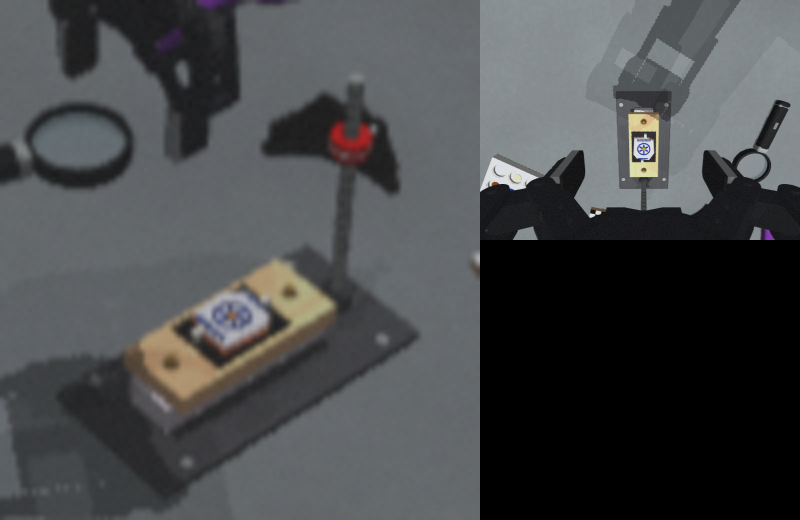

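The board is seated: both pins show in the holes at crop (171,362) and (290,292), and it lies flush on the bar. Next I tilt the wrist to view the collar from closer.

send_rows(targets=[0,-10,0,0,0,0,1,0,-10,0,0,0,0,1,0,-10,0,0,0,0,1,0,0,0,0,0,0,1,0,0,0,0,0,0,1])

```text
time_s: 11.9
eef_pos: [442.4, -2.2, 254.0]
ee_rot: [0.256, -0.122, 0.958, 0.032]
force: [0.3, 0.0, 0.1]
grip_width: 1.0
grip_force: 0.0
```

```bash
python3 - <<'E'
from m import *
import pickle
print(monitor.sense()['eef_pos'],monitor.sense()['ee_rot'])
d=cap('wrist','w4'); D1=pickle.load(open('d1.pkl','rb'))
red=lambda i,h:(h[...,1]>120)&((h[...,0]<8)|(h[...,0]>172))&(h[...,2]>50)
def col(d,box):
    for a,c,m in blob(d,red,box,10)[:4]:
        ys,xs=np.where(m); print(a,c.round(1),xs.min(),xs.max(),ys.min(),ys.max())
print('wrist');col(d,(200,150,450,480)); print([proj(d,[614.5,43,z]).round(1) for z in(130,145,160,200)])
for n,q in (('side1',D1['side']),('side0',D['side'])): print(n);col(q,(340,180,400,230));print([proj(q,[614.5,43,z]).round(1) for z in(130,145,160,200)])
E
```

```text
[442.39032075  -2.15821304 253.96078007] [ 0.25597907 -0.12162662  0.95845796  0.03224944]
wrist
392 [327.4 326.3] 313 341 318 337
120 [327.3 313.4] 315 340 310 318
[array([326.5, 308.8]), array([326.5, 322.6]), array([326.5, 337.3]), array([326.5, 381. ])]
side1
58 [377.1 204.3] 372 382 200 208
[array([376.2, 211.2]), array([376.6, 206.7]), array([377. , 202.1]), array([378.2, 189.5])]
side0
55 [377.1 204.3] 372 382 200 208
[array([376.2, 211.2]), array([376.6, 206.7]), array([377. , 202.1]), array([378.2, 189.5])]
```

View pics/w4.png

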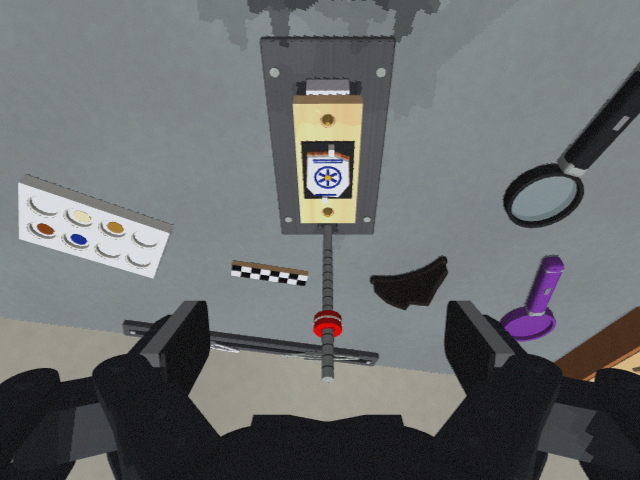

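```bash
python3 - <<'E'
from m import *
import pickle
d=dict(D['wrist']); d=cap('wrist'); D1=pickle.load(open('d1.pkl','rb')); s=D1['side']
print('col u=327'); 
for v in range(304,342): print(v,d['img'][v,327].tolist(),end=' ')
print(); print([ (z,proj(d,[614.5-12.6,43-3.2,z]).round(1)[1]) for z in(139,146,153)])
print('top disc',[d['img'][v,327].tolist() for v in range(370,386)])
print('pred coltop',proj(d,[614.5-4.8,43-1.2,200]),proj(d,[614.5+4.8,43+1.2,200]))
print('pins pred',proj(d,[474.4,6.8,52]),proj(d,[571.2,31.8,52]))
print('side column'); print([(v,s['img'][v,375:382].tolist()) for v in range(183,197)])
print('side collar'); print([(v,s['img'][v,377].tolist()) for v in range(196,214)])
E
```

```text
col u=327
304 [52, 52, 54] 305 [53, 55, 54] 306 [83, 84, 84] 307 [77, 79, 77] 308 [78, 80, 78] 309 [81, 78, 79] 310 [99, 32, 34] 311 [105, 10, 10] 312 [106, 17, 10] 313 [105, 10, 10] 314 [107, 33, 31] 315 [125, 104, 102] 316 [150, 147, 147] 317 [120, 47, 47] 318 [109, 14, 12] 319 [110, 19, 21] 320 [110, 13, 16] 321 [108, 12, 13] 322 [121, 12, 10] 323 [206, 10, 10] 324 [219, 10, 10] 325 [217, 10, 10] 326 [170, 10, 10] 327 [120, 19, 25] 328 [87, 66, 65] 329 [79, 81, 80] 330 [79, 82, 83] 331 [79, 82, 82] 332 [71, 77, 74] 333 [36, 38, 41] 334 [81, 84, 82] 335 [78, 84, 79] 336 [81, 86, 83] 337 [83, 84, 84] 338 [80, 86, 82] 339 [81, 84, 83] 340 [80, 82, 81] 341 [79, 85, 84] 
[(139, np.float64(308.7)), (146, np.float64(315.3)), (153, np.float64(322.1))]
top disc [[80, 81, 81], [81, 83, 82], [82, 84, 82], [83, 85, 85], [82, 86, 84], [81, 84, 79], [114, 119, 118], [162, 170, 168], [160, 167, 164], [167, 174, 171], [165, 171, 168], [164, 168, 166], [159, 157, 146], [162, 160, 147], [162, 158, 146], [159, 155, 145]]
pred coltop [326.23053963 378.13206145] [326.14278079 383.60061002]
pins pred [
[... 1436 characters left out ...]
99], [84, 88, 89], [63, 65, 66], [61, 62, 63], [61, 62, 62], [71, 73, 74], [96, 100, 102]]), (195, [[75, 76, 78], [71, 73, 75], [62, 63, 64], [63, 64, 65], [65, 65, 66], [68, 69, 69], [93, 96, 98]]), (196, [[47, 47, 48], [52, 51, 54], [57, 57, 60], [58, 59, 59], [61, 64, 64], [60, 61, 63], [80, 82, 85]])]
side collar
[(196, [57, 57, 60]), (197, [58, 59, 59]), (198, [58, 59, 59]), (199, [52, 54, 55]), (200, [58, 57, 59]), (201, [61, 62, 63]), (202, [59, 59, 60]), (203, [62, 57, 59]), (204, [94, 53, 53]), (205, [140, 40, 41]), (206, [148, 36, 36]), (207, [114, 36, 36]), (208, [92, 51, 51]), (209, [86, 47, 50]), (210, [79, 39, 40]), (211, [64, 47, 46]), (212, [61, 60, 60]), (213, [60, 62, 61])]
```

The collar line in the wrist view is at row 316 and the column top at row 376. Both views put the line at z ≈ 148.5 mm, within the allowed 100–160. Levelling and heading to the loupe.

send_rows(targets=[0,10,0,0,0,0,1,0,10,0,0,0,0,1,0,10,0,0,0,0,1,0,0,8.35,0,0,0,1,0,0,8.35,0,0,0,1])

```text
time_s: 12.62
eef_pos: [442.6, -1.5, 253.1]
ee_rot: [-0.001, 0.022, 1.0, -0.001]
force: [0.3, -0.9, -0.4]
grip_width: 0.999
grip_force: 0.0
```

send_rows(targets=[0,0,0,0,0.88,0,1,0,0,0,0,0.88,0,1,0,0,0,0,0.88,0.3,1,0,0,0,0,0.88,0.4,1,0,0,0,0,0.88,0.4,1])

```text
time_s: 13.25
eef_pos: [452.4, 264.4, 186.6]
ee_rot: [0.0, 0.019, 1.0, -0.001]
force: [0.3, -0.5, -0.1]
grip_width: 1.0
grip_force: 0.0
```

send_rows(targets=[0,0,0,0,0,0,1,0,0,0,0,0,0,1,0,0,0,0,0,0,1])

```text
time_s: 13.62
eef_pos: [452.6, 261.2, 188.0]
ee_rot: [0.001, 0.02, 1.0, -0.0]
force: [0.5, 0.6, 0.3]
grip_width: 1.001
grip_force: 0.0
```

```bash
python3 - <<'E'
from m import *
plan([455.5,263.3,3],177.75)
d=cap('wrist','w5')
blk=lambda i,h:(h[...,2]<70)
print('pred: lens',proj(d,[523.7,260.3,12]),'end',proj(d,[523.7-150,260.3+5.9,20]),'grip',proj(d,[455.5,263.3,20]))
for a,c,m in blob(d,blk,(150,0,480,300),150)[:6]:
    r,P=rect(d,m,20); print(a,c.round(1),[np.round(q,2) for q in r])
E
```

```text
turn [-0.01  0.07 -0.08] shift [-0.046  0.037  3.084] now [452.6 261.2 188. ] t 13.62 j [ 0.3   0.34  1.57 -0.    1.23 -1.23] w 1.001 gf 0.0 f [0.5 0.6 0.3]
pred: lens [328.09711972 296.17185661] end [328.12887573 114.93863341] grip [328.5252697 221.6488456]
3060 [330.6 186.3] [array([429.43, 266.09]), array([22.58, 89.71]), np.float64(87.93)]
927 [330.5 269.6] [array([501.55, 263.2 ]), array([75.32, 42.66]), np.float64(87.68)]
297 [330.9 121.3] [array([378.5 , 268.18]), array([21.09,  7.92]), np.float64(87.7)]
```

View pics/w5.png

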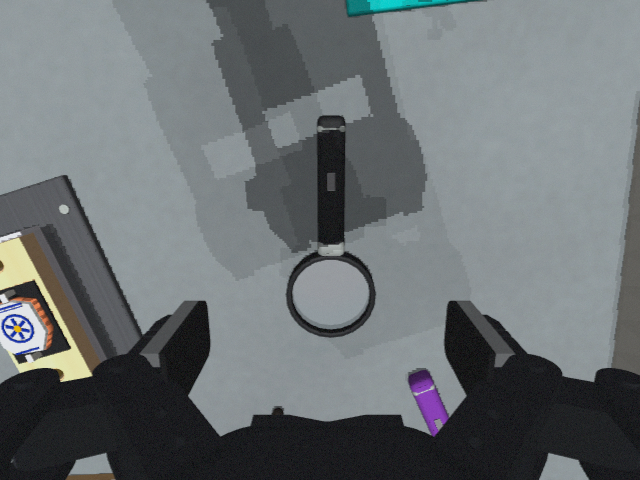

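The wrist view shows the handle centred at u≈331 with its end at row 116 and the lens at (331,293), within about 3 px of prediction. Descending to grasp.

send_rows(targets=[0,0,0,-0.046,0.045,0.6,1,0,0,0,0,0,0.8,1,0,0,0,0,0,0.8,1,0,0,0,0,0,0.5,1,0,0,0,0,0,0,1])

```text
time_s: 14.3
eef_pos: [454.4, 263.6, 24.4]
ee_rot: [-0.001, 0.02, 1.0, -0.001]
force: [0.4, -0.4, 0.1]
grip_width: 1.0
grip_force: 0.0
```

send_rows(targets=[0,0,0,0,0,0.15,1,0,0,0,0,0,0.15,1,0,0,0,0,0,0,1,0,0,0,0,0,0,1])

```text
time_s: 14.8
eef_pos: [455.1, 264.6, 7.8]
ee_rot: [0.0, 0.02, 1.0, 0.0]
force: [0.4, 0.3, 0.1]
grip_width: 0.996
grip_force: 0.0
```

```bash
python3 - <<'E'
from m import *
plan([455.5,263.8,3],177.75)
E
```

```text
turn [ 0.01  0.04 -0.  ] shift [-0.007 -0.013  0.08 ] now [455.1 264.6   7.8] t 14.8 j [ 0.3   0.6   1.72 -0.    0.82 -1.23] w 0.996 gf 0.0 f [0.4 0.3 0.1]
```

send_rows(targets=[0,0,0,0,-0.01,0.08,1,0,0,0,0,0,0,0,0,0,0,0,0,0,-1,0,0,0,0,0,0,-1,0,0,0,0,0,0,-1], newtons=70)

```text
time_s: 15.42
eef_pos: [455.1, 264.0, 2.9]
ee_rot: [0.0, 0.02, 1.0, 0.0]
force: [-1.2, -0.5, -0.4]
grip_width: 0.242
grip_force: 68.7
```

send_rows(targets=[0,0,0,0,0,0,-1,0,0,0,0,0,0,-1,0,0,0,0,0,0,-1])

```text
time_s: 15.8
eef_pos: [455.1, 264.0, 2.9]
ee_rot: [0.0, 0.02, 1.0, 0.0]
force: [-1.1, 0.3, 6.0]
grip_width: 0.235
grip_force: 69.7
```

```bash
python3 - <<'E'
from m import *
plan([455.5,263.8,3],177.75)
E
```

```text
turn [ 0.01  0.03 -0.  ] shift [-0.007 -0.003 -0.001] now [455.1 264.    2.9] t 15.8 j [ 0.3   0.61  1.72  0.    0.81 -1.23] w 0.235 gf 69.7 f [-1.1  0.3  6. ]
```

send_rows(targets=[0,0,0,0,0,-0.3,-1,0,0,0,0,0,-0.6,-1,0,0,0,0,0,-0.7,-1,0,0,0,0,0,-0.7,-1,0,0,0,0,0,-0.7,-1])

```text
time_s: 16.42
eef_pos: [454.5, 263.8, 183.6]
ee_rot: [-0.0, 0.02, 1.0, -0.0]
force: [0.7, 0.6, -1.1]
grip_width: 0.235
grip_force: 68.9
```

send_rows(targets=[0,0,-5.6,0,0,0,-1,0,0,-5.6,0,0,0,-1,0,0,-5.5,0,0,0,-1,0,0,0,0,0,0,-1,0,0,0,0,0,0,-1])

```text
time_s: 17.05
eef_pos: [454.7, 263.9, 182.3]
ee_rot: [-0.0, -0.125, 0.992, -0.0]
force: [-0.4, 0.8, -0.7]
grip_width: 0.241
grip_force: 68.9
```

```bash
python3 - <<'E'
from m import *
plan([456,2.2,175],194.45)
E
```

```text
turn [-0.   -0.03 -0.11] shift [ 1.068 -4.229  0.122] now [454.7 263.9 182.3] t 17.05 j [ 0.3   0.36  1.57 -0.    1.22 -1.52] w 0.241 gf 68.9 f [-0.4  0.8 -0.7]
```

send_rows(targets=[0,0,-0.1,0.13,-0.4,0,-1,0,0,0,0.14,-0.6,0,-1,0,0,0,0.14,-0.6,0,-1,0,0,0,0.14,-0.6,0,-1,0,0,0,0.14,-0.6,0,-1])

```text
time_s: 17.68
eef_pos: [456.8, 89.7, 182.6]
ee_rot: [0.0, -0.126, 0.992, -0.0]
force: [0.2, -0.7, -0.7]
grip_width: 0.241
grip_force: 68.9
```

send_rows(targets=[0,0,0,0.14,-0.6,0,-1,0,0,0,0.14,-0.5,0,-1,0,0,0,0.1,-0.33,0,-1,0,0,0,0,0,0,-1,0,0,0,0,0,0,-1])

```text
time_s: 18.3
eef_pos: [456.4, 2.6, 182.5]
ee_rot: [-0.0, -0.126, 0.992, 0.0]
force: [0.1, -0.0, -1.3]
grip_width: 0.238
grip_force: 68.9
```

```bash
python3 - <<'E'
from m import *
plan([456,2.2,143.4],194.45)
d=cap('wrist','w6'); s=cap('side','s6'); cap('top','t6')
o=np.zeros((480,800,3),np.uint8); o[:,:400]=cv2.resize(d['img'],(400,300))[0:0].sum() if 0 else 0
o[:300,:400]=cv2.resize(d['img'],(400,300),interpolation=3); o[:400,400:]=cv2.resize(s['img'][150:300,270:420],(400,400),interpolation=2)
cv2.imwrite('pics/c6.png',o[:400,:,::-1])
for z in (150,):print('motif proj',proj(d,[522.5,19.3,55]))
E
```

```text
turn [ 0.01 -0.    0.07] shift [ 0.008 -0.006  0.652] now [456.4   2.6 182.5] t 18.3 j [-0.25  0.21  1.77  0.    1.17 -2.08] w 0.238 gf 68.9 f [ 0.1 -0.  -1.3]
motif proj [324.72600565 318.85798682]
```

View pics/c6.png

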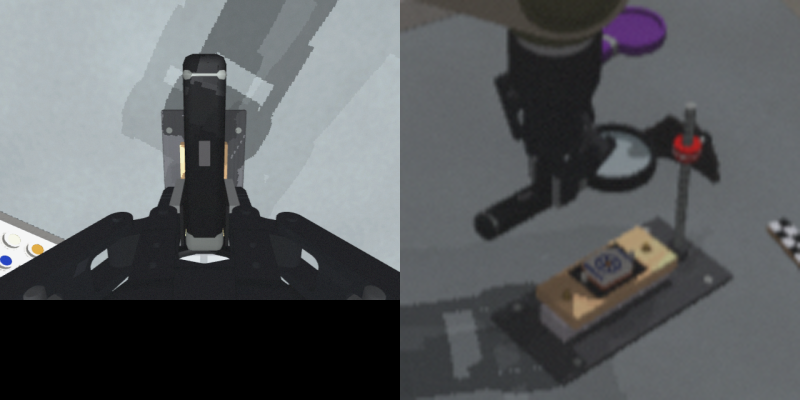

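The loupe is held with its rim over the board; the wrist view shows the handle straight. Lowering to focal height and measuring tilt from the handle end and rim.

send_rows(targets=[0,0,0,0.008,-0.006,0.2,-1,0,0,0,0,0,0.25,-1,0,0,0,0,0,0.2,-1,0,0,0,0,0,0,-1,0,0,0,0,0,0,-1])

```text
time_s: 19.08
eef_pos: [456.3, 1.6, 143.8]
ee_rot: [0.0, -0.127, 0.992, -0.0]
force: [0.2, -0.3, -1.6]
grip_width: 0.239
grip_force: 68.9
```

```bash
python3 - <<'E'
from m import *
plan([456,2.2,143.4],194.45)
d=cap('wrist','w7'); s=cap('side','s7')
u=np.array([np.cos(np.radians(14.45)),np.sin(np.radians(14.45)),0]); L=np.array([522.5,19.3,148.4])
P=lambda X:proj(s,X).round(1)
print('side pred: lens',P(L),'handle end mid',P(L-150*u+[0,0,2]),'rim far',P(L+39*u),'focal',P([614.5,43,148.4]))
print('wrist pred end top',proj(d,L-150*u+[0,0,12]),'underside end',proj(d,L-150*u+[0,0,-8]))
blk=lambda i,h:(h[...,2]<70)
for a,c,m in blob(d,blk,(250,40,400,300),100)[:3]:
    ys,xs=np.where(m); print('wrist',a,c.round(1),xs.min(),xs.max(),ys.min(),ys.max(), xs[ys<ys.min()+25].mean())
o=np.zeros((600,800,3),np.uint8)
o[:]=cv2.resize(s['img'][165:285,280:440],(800,600),interpolation=2)
cv2.imwrite('pics/c7.png',o[:,:,::-1])
E
```

```text
turn [-0.02  0.03  0.1 ] shift [0.002 0.01  0.007] now [456.3   1.6 143.8] t 19.07 j [-0.25  0.26  1.82 -0.    1.07 -2.08] w 0.239 gf 68.9 f [ 0.2 -0.3 -1.6]
side pred: lens [348.2 221.9] handle end mid [299.1 249.2] rim far [360.1 215.1] focal [376.7 205.7]
wrist pred end top [326.0283476   83.14995036] underside end [326.12306844  89.77814307]
wrist 11367 [331.1 211.3] 254 399 123 299 324.75
wrist 1345 [325.4  98.3] 293 361 86 116 325.91693290734827
```

View pics/c7.png

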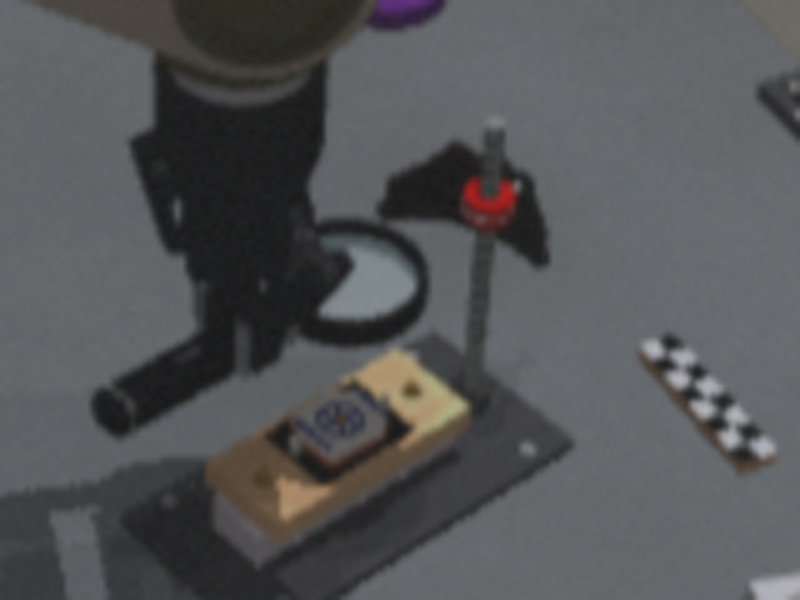

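Rim centre in the crop is about (342,281) against a predicted (341,284). The handle axis lies within about 1 px of level, the board is seated and clear, and the bystanders look undisturbed. Handing in.

send_rows(targets=[0,0,0,0,0,0,-1,0,0,0,0,0,0,-1,0,0,0,0,0,0,-1])

```text
time_s: 19.55
eef_pos: [456.1, 1.7, 143.6]
ee_rot: [0.0, -0.127, 0.992, -0.0]
force: [-0.2, 0.4, -1.2]
grip_width: 0.235
grip_force: 68.9
```

```bash
python3 -c "
from h import *
plan([456,2.2,143.4],194.45); print(job.finish_job())"
```

```text
turn [-0.   0.   0.1] shift [-0.001  0.009  0.004] now [456.1   1.7 143.6] t 19.55 j [-0.25  0.26  1.82  0.    1.06 -2.08] w 0.235 gf 68.9 f [-0.2  0.4 -1.2]
the job is handed in; nothing more can be done
None
```

I handed the job in at 19.6 s: by my measurements the board is flush on both pins and released, and the loupe is held level over the piece at the white line (z ≈ 148.5 mm), but no verdict came back.

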